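# Swap the board in a toggle-clamp test fixture

## Robot

A 6-joint arm with a two-finger parallel gripper is mounted at the origin on the work surface. World frame = base frame: x ahead of the robot, y to its left, z up, the work surface at z = 0. Lengths are in m, angles in rad, forces in N, time in s.
With the tool pointing down it reaches from about 0.25 to 0.775 m from the base axis. Payload 4 kg.
Tool frame: the origin (TCP) lies on the centre line of the jaws, within the pads' length; the fingertips stand 17 mm ahead of it and the grasp point (between the pads) lies 2 mm behind it; z points along the fingers, y is the line along which they close (so a half turn about z gives the same grasp; the last joint's range is limited). The gripper opens to 94 mm and grips with 3 to 60 N. Pads are 16 mm wide; open, the fingers measure 119 mm over their backs; the gripper's body (75 mm by 177 mm) begins 78 mm behind the grasp point.
Start: joints at [-1.231, 0.087, 1.371, -0, 1.684, -0.103], TCP at [0.236, -0.497, 0.223] pointing down, gripper open.
Joint ranges: [-3.1, 3.1], [-0.76, 2.03], [0.27, 2.55], [-1.08, 4.22], [0.17, 2.65], [-2.57, 2.57]. Speed limits (rad/s): [2.79, 2.79, 3.14, 3.14, 3.14, 3.14].

## Interface

Orientations are given as a unit quaternion [x, y, z, w].
In Python, from station import env gives the robot as it stands.
- The arm moves only by the shell command python3 -m crank 'ROWS' [OPENING]. ROWS is JSON, a list of rows, each a list of 4 numbers: the shift along the tool's x, y, z in cm, then the turn about the tool's z in degrees. A call has 1 to 12 rows; each row is the pose to reach, as a shift and turn from the pose commanded when the call began, along the tool's axes at that moment; what a row does not reach only later rows make up. A row lasts 1/10 s, in which the tool goes at most 50 mm and 8.59 degrees, less where a joint would pass 70% of its speed; a pose out of reach is approached as far as the arm can. A call with a gripper value outside its range is refused whole. OPENING is the opening, from 0 (shut) to 1 (fully open), set as the call begins (- or left out, the last holds). The fingers move at their own pace and stop on an object; the grip force is fixed at half the most. Time passes only in rows, so rows that repeat a pose let the fingers close. It gives the time, the measured TCP pose, the force, the opening and the grip force at its end, in the units of the state.
- env.observe(): the state, without advancing time (a new reading comes with each control period).
- env.snapshot(name): name is "scene" or "top" or "wrist"; returns a dict with "color" (480x640x3 uint8, red, green, blue), "fovy" (degrees; the focal length in pixels is half the picture's height over the tangent of half this angle, whatever the lens; pixels are square), "cx", "cy" (the principal point, pixels), "R" (3x3) and "t" (3): a world point X has camera coordinates R X + t. Camera axes: x right, y down, z forward; pixel columns grow to the right and rows downward; lengths in m; the calibration is good to about 2 mm. The wrist camera is an equidistant fisheye: a pixel r from the principal point sees the ray r / f radians off the axis. A picture is of the moment at which its call begins. There is no depth.
- env.job_done(): hands the job in; it is judged then, once.
Trained networks look in a picture, given as the dict that the camera call returned (one of the last four; its "shot" number tells which), for a name from the list of things; names that differ only in an ending like _2 or _b are one class to them, and where a whole thing is asked for, a point or a joint stands for the part that bears it (a point fixed in the world has none). Each returns a list of dicts, best first, with "p" (0 to 1); they miss things now and then, are a little off and sometimes report something else, mostly with a low value. They report only what shows in the picture. A call takes as long as a camera call. They do not tell look-alikes from the thing itself.
- env.find_in(picture, query): "position" ([x, y, z] in m, in world coordinates, good to about 4 mm: the middle of the surface that is visible of it).
- env.tip_of(picture, query): "position" ([x, y, z] in m, in world coordinates, good to about 4 mm: a listed point, or the origin of a listed thing).
The state is a dict: "t": time; "qpos": joint angles; "joint_vel": joint speeds; "effort": joint torques, N m; "ee_pos": TCP position; "tool_rot": TCP orientation; "wrist_force": force on the tool from outside, world axes, zero at the start; "wrist_torque": the same for the moment, N m; "width": finger opening in m; "gripper_force": force on a finger pad.
Only numpy, scipy, OpenCV 4.12 (cv2) and the standard library are available. Lean on these libraries where they do the work, as an engineer would, in place of code of your own. Each camera call takes 0.05 s, during which the arm holds its last target. There are 200 camera calls.

## Task

The power-supply board in the test fixture has passed: flip the red clamp handle back over centre so that the clamp stands wide open, lift the board out and lay it flat inside the empty green tray. Then take the waiting board from the blue tray, seat it flat on the fixture's rests between the white guide posts the same way round (blue screw terminals at the end away from the clamp), and flip the handle over centre again until it is fully home and the clamp presses on the new board. Set the boards down gently, never letting them drop, and leave the other things on the bench where they are.

Things in the scene. Friction and masses are not known exactly. Their poses are not given: they have to be found in the camera images.
- fixture: Board test fixture, fixed to the bench: a flat aluminium and black box, 130 mm along its x, 270 mm along its y, top plate 30 mm high. Origin: centre of its underside, z up. On the -y half is the nest for a board, on the +y half a steel vertical-handle toggle clamp, which works in the plane x = 0.
- nest (a point): Centre of the nest at the height of its four brass rests, 42 mm above the bench: where the centre of a seated board's underside lies; 60 mm to -y of the fixture's centre, axes as the fixture. Eight white guide posts, 10 mm thick, stand round the board's edges with 1.5 mm play each side: straight up to 48 mm above the bench, then tapering as a lead-in to 56 mm.
- clamp_pivot (a point): The pin about which the clamp's handle turns, 65 mm above the bench and 90 mm to +y of the fixture's centre. Axes as the fixture; the pin lies along x.
- handle_grip (a point): Point on the red handle grip, 100 mm from the pivot pin along the handle. The grip is 22 mm wide along x (pinch it there), 16 mm thick, from 45 to 127 mm from the pin. The point's z points along the handle to its free end, x along the pin. Locked, the handle stands up, leaning 0.175 rad towards the board (-y); open, it lies 1.325 rad beyond upright towards +y, this point 89 mm above the bench.
- clamp_handle (a joint): Turn of the handle in rad: 0 locked, fully home on its stop (start); grows as its top swings away from the board (to the fixture's +y), to 1.5 at the other stop. Dead centre is at about 0.1; with a board under the clamp, passing it takes about 5 N at the grip either way, elsewhere about 1 N. It stays where it is left. Fingers that pinch it should lean along with it (0.65 rad is enough); kept upright they slip.
- clamp_arm (a joint): Lift of the clamp's arm in rad, driven by the handle through a link: 0 level over the board, about 1.4 (wide open) when the handle is at 1.5. The arm is 16 mm wide and 77 mm long from its hinge, which lies 75 mm above the bench and 55 mm to +y of the fixture centre. Wide open, its tip is about 155 mm above the bench, its foot points to -y, and nothing overhangs the nest.
- clamp_pad: The springy black rubber foot, 18 mm across, under the tip of the clamp's arm, which presses on the clamp-side end of a seated board with about 17 N, 12 mm in from the board's edge.
- board_a_mid (a point): Tested board, clamped in the fixture at first: green, 64 mm along x, 120 along y, 2.4 thick, about 0.16 kg, with an upright dark finned heat sink in its middle, 24 mm along x, 50 along y, 36 tall: this point is the sink's centre, 20 mm above the board's underside; z up. Grasp the sink across x: parts beside it are under 3 mm high. Blue terminals 14 mm high at the -y end, yellow parts 7 mm high at +y.
- board_b_mid (a point): The waiting board, in the blue tray at the start: the same kind of board as board_a, same point at the centre of its heat sink, same axes.
- board_b_term (a point): Middle of the blue screw-terminal strip of the waiting board, 52 mm to -y of its centre. Seated, it lies at the end of the nest away from the clamp.
- board_a: The tested board: origin at the centre of its underside, axes as board_a_mid.
- board_b: The waiting board: origin at the centre of its underside, axes as board_b_mid.
- tray_green: The empty green tray for tested boards, fixed on the bench: 92 mm along its x, 148 mm along its y, walls 18 mm high and 4 mm thick, floor 4 mm thick. Origin at the centre of its underside.
- tray_blue: The blue tray with the waiting board, same size as the green one, fixed on the bench. Origin at the centre of its underside.
- screwdriver: Bystander, to be left alone: a screwdriver, 190 mm long, in front of the fixture. Origin at the centre of its underside.
- spool: Bystander, to be left alone: a solder spool, 54 mm across and 36 mm high. Origin at the centre of its underside.
- multimeter: Bystander, to be left alone: a yellow multimeter, 150 x 75 x 36 mm, lying flat. Origin at the centre of its underside.
- cleaner: Bystander, to be left alone: a white closed bottle with a red cap, 60 mm across, 160 mm tall. Origin at the centre of its underside.
- tape: Bystander, to be left alone: an orange roll of tape lying flat, 90 mm across, 22 mm high. Origin at the centre of its underside.
- cutters: Bystander, to be left alone: blue-handled side cutters, 130 mm long. Origin at the centre of its underside.
- flux_jar: Bystander, to be left alone: a small amber jar with a black lid, 56 mm across, 50 mm tall. Origin at the centre of its underside.
- calipers: Bystander, to be left alone: digital calipers, 200 mm long, lying flat. Origin at the centre of its underside.
Things that resemble listed ones, but are neither listed nor needed, are in the scene too. What is shaped like the board_b but purple is not meant.

How it is judged:
On the way, in this order (a step that is already met when the one before it is completed fails the run):
1. the clamp is flipped wide open (value of joint clamp_arm above 0.8 rad), for 0.2 s.
2. the tested board lies flat in the green tray, let go, the clamp still open (x of board_a_mid in the frame of tray_green between -0.02 and 0.02 m and y of board_a_mid in the frame of tray_green between -0.02 and 0.02 m and z of board_a_mid in the frame of tray_green below 0.029 m and angle between board_a_mid's own z axis and vertical below 0.08 rad and contact force between the fingers and board_a below 0.05 N and value of joint clamp_arm above 0.8 rad), for 0.2 s.
3. the waiting board is seated in the nest the right way round, let go, the clamp still open (x of board_b_mid in the frame of fixture between -0.004 and 0.004 m and y of board_b_mid in the frame of fixture between -0.064 and -0.056 m and z of board_b_mid in the frame of fixture between 0.0584 and 0.0654 m and angle between board_b_mid's own z axis and vertical below 0.05 rad and y of board_b_term in the frame of fixture below -0.1 m and contact force between the fingers and board_b below 0.05 N and value of joint clamp_arm above 0.8 rad), for 0.2 s.
4. the clamp is locked on the new board (x of board_b_mid in the frame of fixture between -0.004 and 0.004 m and y of board_b_mid in the frame of fixture between -0.064 and -0.056 m and z of board_b_mid in the frame of fixture between 0.0584 and 0.0654 m and angle between board_b_mid's own z axis and vertical below 0.05 rad and y of board_b_term in the frame of fixture below -0.1 m and value of joint clamp_handle below 0.06 rad and contact force between clamp_pad and board_b above 6 N), for 0.2 s.
At the end, for the whole second after the job is handed in: Tested board flat (0.08 rad) in the green tray within 20 mm of its centre each way; waiting board seated in the nest within 4 mm, level (0.05 rad), terminals away from the clamp; handle within 0.06 rad of its locked stop, pad pressing over 6 N; boards at rest (all of step 4 and x of board_a_mid in the frame of tray_green between -0.02 and 0.02 m and y of board_a_mid in the frame of tray_green between -0.02 and 0.02 m and z of board_a_mid in the frame of tray_green below 0.029 m and angle between board_a_mid's own z axis and vertical below 0.08 rad and linear speed of each of board_a, board_b below 0.02 m/s); the robot touches nothing.
It fails at once if a bystander is pushed more than 30 mm from its place or knocked over (distance of any of screwdriver, spool, multimeter, cleaner, tape, cutters, flux_jar, calipers from where it was at the start of the episode above 0.03 m or angle between any of screwdriver, spool, multimeter, cleaner, tape, cutters, flux_jar, calipers's own z axis and vertical above 0.5 rad).
It fails at once if the tested board is dropped (falls free of the fingers faster than 0.5 m/s) (linear speed of board_a above 0.5 m/s and contact force between the fingers and board_a below 0.01 N).
It fails at once if the waiting board is dropped (falls free of the fingers faster than 0.5 m/s) (linear speed of board_b above 0.5 m/s and contact force between the fingers and board_b below 0.01 N).
It also fails if it takes over 72 s, if anything falls off the work surface, if the arm or the gripper's body presses on something with over 40 N, if the wrist force passes 120 N, or if a joint passes its speed limit or range.

## Working session

There is one attempt and no reset: what is moved stays moved. The work goes in short steps, Python scripts to look and compute and a shell command to move; the robot and the scene stay as the last step left them, time stands still between calls to the robot, and variables do not carry over. Pictures are saved under pics/ and viewed, at most 11 in all, crops included, and the job is handed in when it is done.

```bash
mkdir -p pics; ls
cat > h.py <<'E'
from station import env
import numpy as np, cv2
from scipy.spatial.transform import Rotation as Ro
def save(p,n): cv2.imwrite(f'pics/{n}.png',p['color'][:,:,::-1])
def proj(p,X):
    c=np.array(p['R'])@np.array(X)+np.array(p['t']); f=240/np.tan(np.radians(p['fovy'])/2)
    return np.array([p['cx']+f*c[0]/c[2],p['cy']+f*c[1]/c[2]])
def back(p,u,v,z):
    f=240/np.tan(np.radians(p['fovy'])/2); R=np.array(p['R']); t=np.array(p['t'])
    d=R.T@np.array([(u-p['cx'])/f,(v-p['cy'])/f,1]); o=-R.T@t
    return o+d*(z-o[2])/d[2]
E
python3 - <<'E'
from h import *
s=env.observe(); print(s['ee_pos'],s['tool_rot'],s['width'])
for n in('top','scene'):
    p=env.snapshot(n); save(p,n+'0')
    print(n,p['fovy'],p['cx'],p['cy'],-np.array(p['R']).T@np.array(p['t']))
    for q in['fixture','nest','clamp_pivot','handle_grip','board_a_mid','board_b_mid','board_b_term','board_b','tray_green','tray_blue','clamp_pad']:
        r=env.tip_of(p,q)
        print(q,[(np.round(x['position'],3).tolist(),round(x['p'],2),proj(p,x['position']).astype(int).tolist()) for x in r[:4]])
E
```

```text
pics
[ 0.23548405 -0.49649397  0.22132063] [ 9.75589588e-01  2.19599147e-01 -1.23787987e-04 -1.07475634e-03] 0.09412525566269547
top 54.07984763739946 315.63473601142965 242.68602926506682 [ 0.40081983 -0.02758727  1.27648915]
fixture [([0.507, 0.108, 0.007], 0.72, [279, 258])]
nest [([0.508, 0.05, 0.041], 0.56, [300, 257])]
clamp_pivot [([0.495, 0.197, 0.066], 0.94, [243, 260])]
handle_grip [([0.497, 0.176, 0.166], 0.6, [244, 256])]
board_a_mid [([0.51, 0.043, 0.06], 0.92, [303, 255])]
board_b_mid [([0.318, -0.131, 0.019], 0.87, [368, 331]), ([0.437, -0.322, 0.02], 0.59, [441, 287]), ([0.275, -0.368, 0.02], 0.56, [459, 350])]
board_b_term [([0.309, -0.078, 0.01], 0.78, [348, 333]), ([0.267, -0.318, 0.006], 0.65, [439, 352]), ([0.444, -0.369, 0.009], 0.63, [457, 284])]
board_b [([0.438, -0.318, 0.003], 0.94, [438, 286]), ([0.507, 0.046, 0.04], 0.9, [302, 257]), ([0.31, -0.53, 0.001], 0.9, [519, 336]), ([0.321, -0.129, 0.001], 0.82, [367, 329])]
tray_green [([0.591, -0.287, -0.001], 0.65, [425, 230])]
tray_blue [([0.438, -0.32, -0.003], 0.67, [438, 286])]
clamp_pad []
scene 44.5041550
[... 461 characters left out ...]
 -0.319, 0.028], 0.97, [206, 283]), ([0.319, -0.132, 0.017], 0.86, [240, 240]), ([0.503, 0.111, -0.001], 0.75, [333, 246]), ([0.276, -0.367, 0.021], 0.7, [168, 261])]
board_b_term [([0.366, -0.539, 0.007], 0.98, [129, 305]), ([0.263, -0.317, 0.006], 0.8, [181, 256]), ([0.314, -0.077, 0.012], 0.76, [253, 235]), ([0.443, -0.375, 0.011], 0.58, [191, 296])]
board_b [([0.508, 0.051, 0.046], 0.85, [319, 244]), ([0.276, -0.367, 0.0], 0.85, [169, 266]), ([0.439, -0.32, 0.005], 0.7, [207, 288]), ([0.311, -0.528, 0.005], 0.64, [125, 293])]
tray_green [([0.588, -0.292, 0.002], 0.69, [241, 315])]
tray_blue [([0.438, -0.316, -0.003], 0.64, [209, 290])]
clamp_pad [([0.504, 0.093, 0.082], 0.6, [330, 229])]
```

View pics/top0.png

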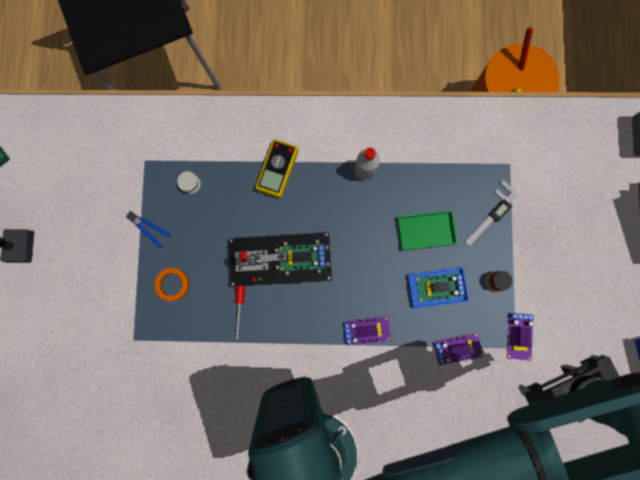

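View pics/scene0.png

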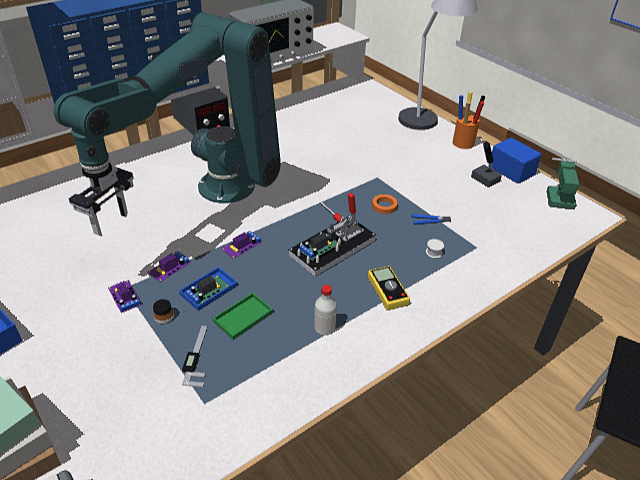

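The top view has the fixture at about (279,258), clamp to the left (+y) and nest to the right. The green tray is at (425,230). The blue tray is at (438,287), with the green board's terminals to the right (-y). The other, purple boards are decoys. Next I refine the yaws and work out the first move.

```bash
cat >> h.py <<'E'
def yawof(q): x=Ro.from_quat(q).apply([1,0,0]); return np.degrees(np.arctan2(x[1],x[0]))
def go(pos,yaw):
    s=env.observe(); R=Ro.from_quat(s['tool_rot'])
    d=R.inv().apply(np.array(pos)-s['ee_pos'])*100
    print('GO cm',np.round(d,2),'turn',round(-(yaw-yawof(s['tool_rot'])),2))
def fx(p,F):  # fixture-local -> world
    c,s=np.cos(F[2]),np.sin(F[2]); return np.array([F[0]+c*p[0]-s*p[1],F[1]+s*p[0]+c*p[1],p[2]])
E
python3 - <<'E'
from h import *
p=env.snapshot('top'); im=p['color']; hsv=cv2.cvtColor(im,cv2.COLOR_RGB2HSV)
def fit(m,box,z,n):
    M=np.zeros_like(m);a,b,c,d=box;M[b:d,a:c]=m[b:d,a:c]
    M=cv2.morphologyEx(M,cv2.MORPH_CLOSE,np.ones((15,15)))
    cs=max(cv2.findContours(M,0,2)[0],key=cv2.contourArea)
    w=np.array([back(p,*(q[0]),z)[:2] for q in cs],np.float32)
    (cx,cy),(a1,a2),an=cv2.minAreaRect(w)
    print(n,np.round([cx,cy],4),np.round([a1,a2],3),round(an,2))
fit(((hsv[...,2]<45)*255).astype(np.uint8),(222,226,338,293),.03,'fix')
g=(hsv[...,0]>45)&(hsv[...,0]<75)&(hsv[...,1]>150); fit((g*255).astype(np.uint8),(385,200,470,260),.018,'green')
b=(hsv[...,0]>100)&(hsv[...,0]<125)&(hsv[...,1]>190); fit((b*255).astype(np.uint8),(400,260,475,312),.018,'blue')
go([.50,.10,.33],93)
E
```

```text
fix [0.503  0.1125] [0.127 0.276] 4.15
green [ 0.5891 -0.2853] [0.089 0.148] 7.37
blue [ 0.4453 -0.3732] [0.08 0.02] 8.0
GO cm [ 49.46 -42.61 -10.76] turn -67.63
```

```bash
python3 -m crank '[[49,-42.6,-10.8,-68.5],[49,-42.6,-10.8,-68.5],[49,-42.6,-10.8,-68.5],[49,-42.6,-10.8,-68.5],[49,-42.6,-10.8,-68.5],[49,-42.6,-10.8,-68.5],[49,-42.6,-10.8,-68.5],[49,-42.6,-10.8,-68.5],[49,-42.6,-10.8,-68.5],[49,-42.6,-10.8,-68.5],[49,-42.6,-10.8,-68.5],[49,-42.6,-10.8,-68.5]]' 0
```

```text
t: 2.45
ee_pos: [0.4732, 0.0474, 0.3216]
tool_rot: [0.683, 0.731, 0.0, 0.001]
wrist_force: [0.2, -0.9, 0.4]
width: 0.002
gripper_force: 0.0
```

```bash
python3 -m crank '[[0,0,0,0]]'
python3 - <<'E'
from h import *
s=env.observe(); print(s['t'],s['ee_pos'],yawof(s['tool_rot']),s['width'])
p=env.snapshot('wrist'); save(p,'w1'); print(p['fovy'],p['cx'],p['cy'],-np.array(p['R']).T@np.array(p['t']))
q2=env.snapshot('top')
for q in['fixture','nest','clamp_pivot','handle_grip','board_a_mid','board_b_mid','board_b_term','tray_green','tray_blue','clamp_pad','board_a']:
  for pp in(p,q2):
    print(q,[(np.round(x['position'],4).tolist(),round(x['p'],2)) for x in env.tip_of(pp,q)[:3]])
go([.50,.10,.33],94)
E
```

```text
t: 2.55
ee_pos: [0.4742, 0.0503, 0.3214]
tool_rot: [0.68, 0.734, 0.001, -0.0]
wrist_force: [-0.7, -1.0, 1.1]
width: 0.0002
gripper_force: 0.0
2.55 [0.47420062 0.05027037 0.32144182] 94.36552317984558 0.00024396096730654827
65.70646984690485 318.9463325381926 238.89983659049705 [0.46804047 0.12446807 0.48449833]
fixture [([0.5056, 0.1046, -0.0026], 0.6)]
fixture []
nest [([0.7567, 0.1196, -0.0006], 0.42)]
nest []
clamp_pivot [([0.4963, 0.1964, 0.0626], 0.7), ([0.7097, 0.3619, -0.003], 0.44)]
clamp_pivot [([0.4954, 0.1934, 0.0674], 0.69)]
handle_grip [([0.5006, 0.1792, 0.1613], 0.64)]
handle_grip [([0.7585, -0.1223, 0.0024], 0.23)]
board_a_mid [([0.5062, 0.0456, 0.0608], 0.84)]
board_a_mid []
board_b_mid [([0.3172, -0.133, 0.0229], 0.89), ([0.2746, -0.3707, 0.0207], 0.8)]
board_b_mid [([0.3202, -0.1311, 0.0176], 0.82), ([0.4388, -0.3221, 0.0218], 0.67), ([0.3163, -0.5313, 0.0218], 0.65)]
board_b_term [([0.2623, -0.3161, 0.0063], 0.74), ([0.3103, -0.0804, 0.0108], 0.68), ([0.4981, 0.1964, 0.0628], 0.66)]
board_b_term [([0.2697, -0.3165, 0.0033], 0.8), ([0.4461, -0.3713, 0.0103], 0.62), ([0.3096, -0.0759, 0.0064], 0.58)]
tray_green []
tray_green [([0.5935, -0.2871, -0.0014], 0.61)]
tray_blue []
tray_blue [([0.4365, -0.3197, -0.0043], 0.58)]
clamp_pad [([0.4947, 0.1951, 0.0628], 0.26)]
clamp_pad [([0.7596, -0.1246, 0.0016], 0.26)]
board_a [([0.2765, -0.3708, -0.0013], 0.93), ([0.3215, -0.1309, -0.0054], 0.91), ([0.5109, 0.0445, 0.0379], 0.85)]
board_a [([0.4352, -0.3201, -0.003], 0.75), ([0.2732, -0.3669, -0.0023], 0.67), ([0.3096, -0.5293, 0.0032], 0.62)]
GO cm [ 5.27  3.08 -0.91] turn -0.12
```

```bash
cat >> h.py <<'E'
F=(0.5042,0.1055,np.radians(4.2))
def loc(F=F,p=None):
    p=env.observe()['ee_pos'] if p is None else p
    d=Ro.from_euler('z',-F[2]).apply(np.array(p)-[F[0],F[1],0]); return np.round(d*1000,1)
E
python3 -c "
from h import *
print(loc()); go(fx([0,.035,.18],F),94.2)"
```

```text
[-35.7 -57.7 320.9]
GO cm [ 9.29  3.52 14.09] turn -0.32
```

View pics/w1.png

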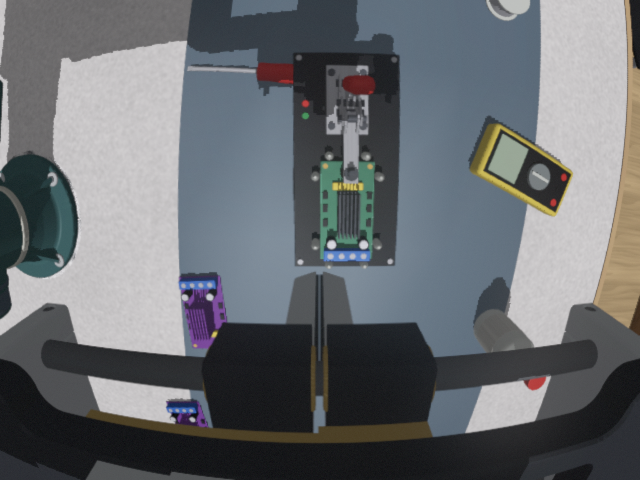

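The wrist view shows the fixture square to the tool, with the handle at (360,85) and the board between its posts at (347,210). I'm moving to the board side of the handle.

```bash
python3 -m crank '[[4,3.5,5,-0.3],[7,3.5,9,-0.3],[9,3.5,13,-0.3],[9.3,3.5,14.1,-0.3],[9.3,3.5,14.1,-0.3],[9.3,3.5,14.1,-0.3]]' 0; python3 -c "
from h import *
print(loc(),yawof(env.observe()['tool_rot']))"
```

```text
t: 4.35
ee_pos: [0.5017, 0.1403, 0.1804]
tool_rot: [0.681, 0.733, -0.0, 0.0]
wrist_force: [-0.7, 0.1, 1.4]
width: 0.0004
gripper_force: 0.0
[  0.   34.9 180.4] 94.19503210232698
```

```bash
python3 -m crank '[[1,0,0,0],[1.7,0,0,0],[2.2,0,0,0],[2.7,0,0,0],[3.2,0,0,0],[3.8,0,0,0],[4.8,0,-0.1,0],[6,0,-0.2,0],[7,0,-0.2,0],[8.1,0,-0.1,0],[9.3,0,0.4,0],[10.5,0,1.1,0]]'; python3 -m crank '[[1.2,0,0.9,0],[2,0,1.9,0],[2.6,0,2.9,0],[3.2,0,3.7,0],[3.7,0,4.6,0],[4.1,0,5.4,0],[4.2,0,5.7,0],[4.2,0,5.7,0],[4.2,0,5.7,0]]';  python3 -c "
from h import *
print(loc())"
```

```text
t: 5.55
ee_pos: [0.4939, 0.2464, 0.1688]
tool_rot: [0.681, 0.732, 0.0, 0.0]
wrist_force: [-0.9, -0.6, 1.1]
width: 0.0003
gripper_force: 0.5
t: 6.45
ee_pos: [0.4909, 0.2858, 0.1144]
tool_rot: [0.681, 0.732, -0.0, 0.001]
wrist_force: [-4.5, -4.9, 11.0]
width: 0.0006
gripper_force: 5.9
[ -0.  180.8 114.4]
```

```bash
python3 -m crank '[[0,0,-5,0],[-2,0,-10,0],[-6,0,-15,0],[-11,0,-17,0],[-16,0,-17,0],[-21,0,-17,0],[-26,0,-17,0],[-31,0,-17,0],[-31,0,-17,0],[-31,0,-17,0]]' 1
python3 - <<'E'
from h import *
p=env.snapshot('wrist'); save(p,'w2'); print(loc())
for q in['nest','board_a_mid','board_a','clamp_pad','handle_grip','fixture','clamp_pivot']:
    print(q,[(np.round(x['position'],4).tolist(),loc(p=x['position']),round(x['p'],2)) for x in env.tip_of(p,q)[:3]])
E
```

```text
t: 7.45
ee_pos: [0.5134, -0.0246, 0.2813]
tool_rot: [0.683, 0.731, -0.0, -0.0]
wrist_force: [0.7, 0.4, 0.7]
width: 0.077
gripper_force: 0.0
[  -0.3 -128.7  281.5]
nest []
board_a_mid [([0.5044, 0.0471, 0.0609], array([ -4.1, -58.3,  60.9]), 0.65), ([0.384, 0.2134, -0.002], array([-112. ,  116.4,   -2. ]), 0.25)]
board_a [([0.5113, 0.0471, 0.0388], array([  2.8, -58.8,  38.8]), 0.81), ([0.3196, -0.1264, -0.0003], array([-201.1, -217.8,   -0.3]), 0.74), ([0.4373, -0.3234, 0.0056], array([ -98.1, -422.8,    5.6]), 0.61)]
clamp_pad [([0.5028, 0.146, 0.1416], array([  1.6,  40.5, 141.6]), 0.95)]
handle_grip []
fixture [([0.5044, 0.1028, -0.0003], array([ 0. , -2.7, -0.3]), 0.59)]
clamp_pivot [([0.4932, 0.1943, 0.0627], array([-4.5, 89.4, 62.7]), 0.75), ([0.505, 0.1051, 0.0012], array([ 0.8, -0.5,  1.2]), 0.27)]
```

View pics/w2.png

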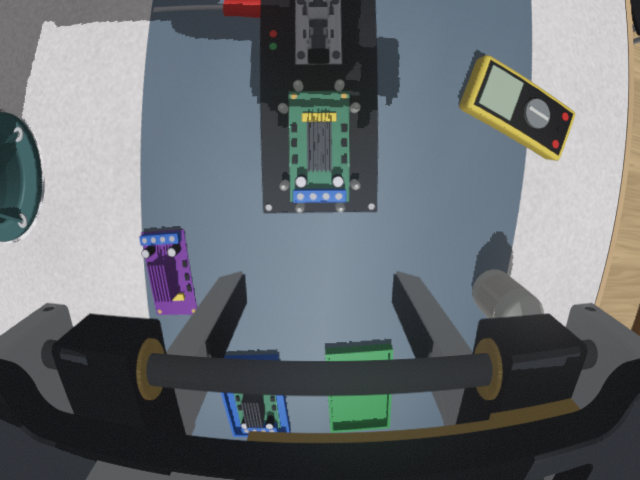

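```bash
python3 -m crank '[[4,0,4,-0.3],[6.9,0,8,-0.3],[6.9,0,12,-0.3],[6.9,0,16,-0.3],[6.9,0,19,-0.3],[6.9,0,20.5,-0.3],[6.9,0,21.4,-0.3],[6.9,0,21.4,-0.3],[6.9,0,21.4,-0.3]]' 1; python3 -c "
from h import *
print(loc(),yawof(env.observe()['tool_rot']))"
```

```text
t: 8.75
ee_pos: [0.5091, 0.0469, 0.069]
tool_rot: [0.679, 0.734, 0.001, 0.001]
wrist_force: [-0.4, -0.5, 0.8]
width: 0.0942
gripper_force: 0.0
[  0.6 -58.8  69. ] 94.49505480371577
```

```bash
python3 -m crank '[[0,0,0,0],[0,0,0,0],[0,0,0,0],[0,0,0,0],[0,0,0,0],[0,0,0,0],[0,0,0,0]]' 0
python3 - <<'E'
from h import *
s=env.observe(); print(loc(),yawof(s['tool_rot']),s['wrist_torque'],s['wrist_force'],s['width'])
p=env.snapshot('wrist'); save(p,'w3')
E
```

```text
t: 9.45
ee_pos: [0.5083, 0.0467, 0.0679]
tool_rot: [0.679, 0.734, -0.0, -0.0]
wrist_force: [-0.4, -0.1, 0.4]
width: 0.0413
gripper_force: 0.0
[ -0.2 -59.   67.9] 94.46838892206898 [-0.0661645  -0.12022784  0.02705159] [-0.3753602  -0.07436339  0.354387  ] 0.04132731057766342
```

View pics/w3.png

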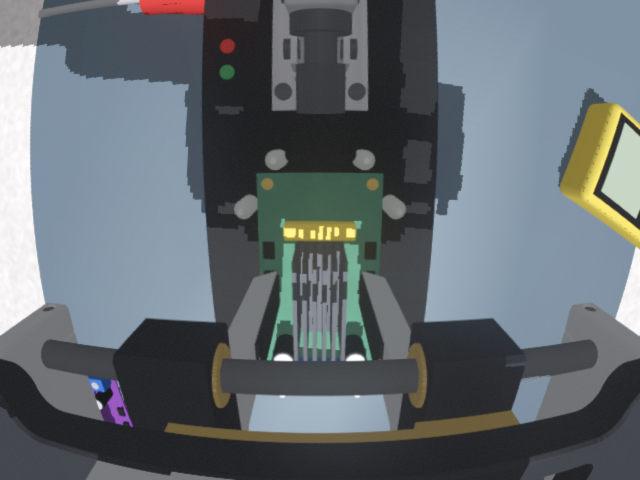

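The fingers are still closing, centred on the sink at (320,290). I'll keep closing.

```bash
python3 -m crank '[[0,0,0,0],[0,0,0,0],[0,0,0,0],[0,0,0,0],[0,0,0,0]]' 0
python3 - <<'E'
from h import *
s=env.observe(); print(loc(),yawof(s['tool_rot']),s['ee_pos'])
p=env.snapshot('wrist')
print([(x['position'],loc(p=x['position']),x['p']) for x in env.tip_of(p,'board_a_mid')[:2]])
E
```

```text
t: 10.0
ee_pos: [0.5083, 0.0467, 0.0679]
tool_rot: [0.679, 0.734, -0.0, 0.0]
wrist_force: [0.7, -0.2, -1.0]
width: 0.0234
gripper_force: 30.0
[ -0.2 -59.   67.9] 94.47066825601759 [0.50833784 0.04666601 0.067876  ]
[([0.5059, 0.0485, 0.0621], array([ -2.5, -57. ,  62.1]), 0.79), ([0.5058, 0.1047, 0.0008], array([ 1.5, -0.9,  0.8]), 0.61)]
```

```bash
python3 -m crank '[[0,0,-1,0],[0,0,-3,0],[0,0,-6,0],[0,0,-9,0],[0,0,-12,0],[-3,0.5,-14,-1],[-7,1.5,-14,-2],[-11.5,2.5,-14,-2.8],[-16,3.5,-14,-2.8],[-20.5,4.5,-14,-2.8],[-25,5.2,-14,-2.8],[-29,5.5,-14,-2.8]]' 0;python3 -m crank '[[-3,0,0,0],[-4.9,0,0,0],[-4.9,0,0,0],[-4.9,0,0,0]]'
python3 - <<'E'
from h import *
p=env.snapshot('wrist'); save(p,'w4'); t=env.snapshot('top')
for pp in(p,t):
  for q in('tray_green','board_a_mid'): print(q,[(x['position'],x['p']) for x in env.tip_of(pp,q)[:3]])
go([.59,-.287,.10],97.3)
E
```

```text
t: 11.3
ee_pos: [0.586, -0.2403, 0.2081]
tool_rot: [0.661, 0.75, -0.0, 0.0]
wrist_force: [0.1, 0.5, -0.6]
width: 0.0237
gripper_force: 30.0
t: 11.7
ee_pos: [0.592, -0.2858, 0.208]
tool_rot: [0.661, 0.751, 0.0, -0.0]
wrist_force: [0.8, 0.7, -1.7]
width: 0.024
gripper_force: 30.0
tray_green []
board_a_mid [([0.5882, -0.2851, 0.2017], 0.59)]
tray_green [([0.5889, -0.2861, -0.0012], 0.77)]
board_a_mid [([0.5919, -0.289, 0.1977], 0.75), ([0.7136, 0.3636, -0.0019], 0.18)]
GO cm [-0.12 -0.24 10.84] turn 0.07
```

View pics/w4.png

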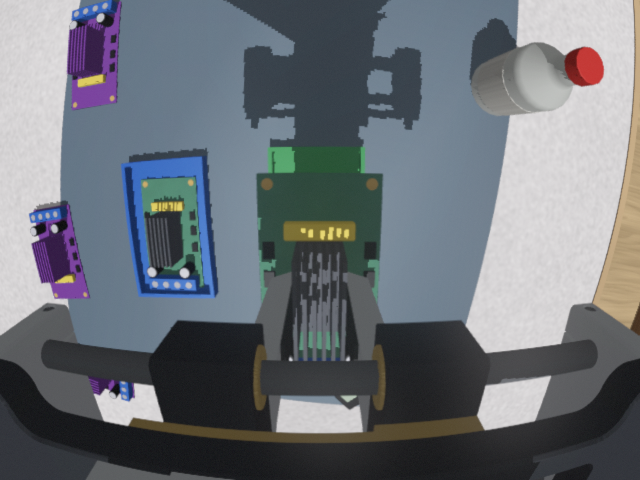

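```bash
python3 -m crank '[[-0.1,-0.2,4,0],[-0.1,-0.2,8,0],[-0.1,-0.2,11.5,0],[-0.1,-0.2,14,0],[-0.1,-0.2,15.8,0],[-0.1,-0.2,16.8,0],[-0.1,-0.2,17.3,0],[-0.1,-0.2,17.7,0],[-0.1,-0.2,17.7,0]]' 0; python3 -m crank '[[0,0,0,0],[0,0,0.05,0]]' 0
```

```text
t: 12.9
ee_pos: [0.5905, -0.2881, 0.0316]
tool_rot: [0.661, 0.751, 0.0, 0.001]
wrist_force: [-0.3, -0.4, -1.6]
width: 0.0236
gripper_force: 30.0
t: 13.1
ee_pos: [0.5908, -0.2884, 0.0317]
tool_rot: [0.661, 0.751, 0.0, 0.001]
wrist_force: [-0.4, 0.3, -1.2]
width: 0.024
gripper_force: 30.0
```

```bash
python3 -m crank '[[0,0,0.1,0],[0,0,0.2,0],[0,0,0.2,0]]' 0; python3 -m crank '[[0,0,0,0],[0,0,0,0],[0,0,0,0],[0,0,0,0],[0,0,0,0],[0,0,0,0]]' 0.42
```

```text
t: 13.4
ee_pos: [0.5906, -0.2883, 0.0299]
tool_rot: [0.661, 0.75, 0.0, 0.001]
wrist_force: [-0.9, 0.4, 5.3]
width: 0.0238
gripper_force: 30.0
t: 14.0
ee_pos: [0.5901, -0.288, 0.0283]
tool_rot: [0.661, 0.751, -0.0, -0.0]
wrist_force: [-0.4, 0.1, 1.0]
width: 0.0397
gripper_force: 0.0
```

```bash
python3 -m crank '[[0,0,-2,0],[0,0,-6,0],[0,0,-11,0],[-1,-2,-15,0],[-3,-6,-17,0],[-5,-10,-17,0],[-7.8,-14,-17,0],[-7.8,-15.7,-17,0],[-7.8,-15.7,-17,0],[-7.8,-15.7,-17,0]]' 0.5
python3 - <<'E'
from h import *
p=env.snapshot('wrist'); save(p,'w5'); t=env.snapshot('top')
print(env.observe()['ee_pos'],yawof(env.observe()['tool_rot']),-np.array(p['R']).T@np.array(p['t']))
for pp in(p,t):
  for q in('tray_green','tray_blue','board_b','board_b_mid','board_b_term'): print(q,[(np.round(x['position'],4).tolist(),round(x['p'],2)) for x in env.tip_of(pp,q)[:5]])
E
```

```text
t: 15.0
ee_pos: [0.4448, -0.3847, 0.1985]
tool_rot: [0.661, 0.751, 0.001, 0.0]
wrist_force: [0.0, 0.3, -0.5]
width: 0.0468
gripper_force: 0.0
[ 0.44543941 -0.38426696  0.19828178] 97.37306557235328 [ 0.43492833 -0.31059832  0.36142681]
tray_green []
tray_blue []
board_b [([0.5922, -0.2864, 0.0034], 0.82), ([0.2761, -0.3712, -0.0003], 0.75), ([0.4401, -0.3234, 0.0023], 0.71), ([0.3125, -0.5313, 0.0008], 0.6)]
board_b_mid [([0.4412, -0.3235, 0.0279], 0.9), ([0.2732, -0.3685, 0.0224], 0.68)]
board_b_term [([0.4441, -0.3738, 0.0146], 0.75), ([0.263, -0.317, 0.0079], 0.71)]
tray_green [([0.5911, -0.2863, -0.0015], 0.71), ([0.7117, 0.3616, -0.0033], 0.7)]
tray_blue [([0.4341, -0.3172, -0.002], 0.8)]
board_b [([0.5894, -0.2881, 0.0015], 0.83), ([0.4398, -0.3169, 0.0036], 0.71), ([0.3111, -0.5327, 0.0031], 0.58), ([0.5054, 0.0504, 0.0413], 0.22)]
board_b_mid [([0.4376, -0.3207, 0.0187], 0.97), ([0.3194, -0.1322, 0.0195], 0.92), ([0.3118, -0.5305, 0.0198], 0.8)]
board_b_term [([0.4451, -0.3704, 0.0128], 0.64), ([0.2708, -0.319, 0.0052], 0.61), ([0.3094, -0.0772, 0.0105], 0.58), ([0.3622, -0.533, 0.0045], 0.54)]
```

View pics/w5.png

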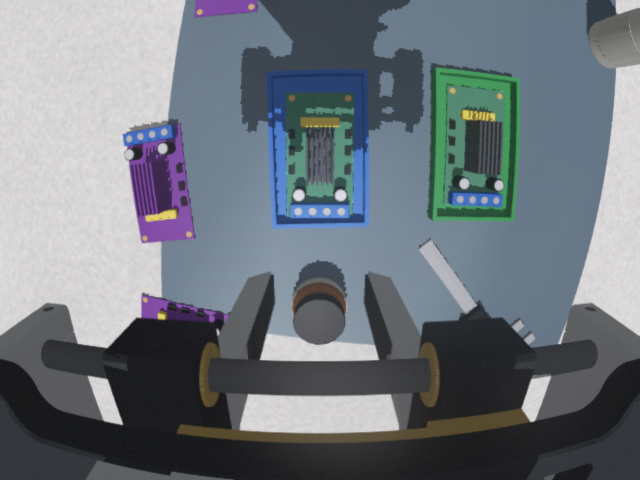

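Board A lies flat in the green tray at (475,145). Board B sits at (320,155) in the blue tray, terminals at (320,212), square to the tool. Now I'm computing the grasp move.

```bash
cat >> h.py <<'E'
def wback(p,u,v,z):
    f=240/np.tan(np.radians(p['fovy'])/2); R=np.array(p['R']); t=np.array(p['t'])
    a=np.array([u-p['cx'],v-p['cy']]); r=np.linalg.norm(a); th=r/f
    d=R.T@np.r_[np.sin(th)*a/r,np.cos(th)]; o=-R.T@t
    return o+d*(z-o[2])/d[2]
E
python3 - <<'E'
from h import *
p=env.snapshot('wrist')
for u,v,z in((319.5,212,.018),(320,121,.011),(319,94,.0064),(319.5,219,.0064),(288,205,.0064),(355,205,.0064),(320,120,.042),(320,185,.042)): print(u,v,np.round(wback(p,u,v,z),4))
go([.4395,-.321,.030],97.4)
E
```

```text
319.5 212 [ 0.4438 -0.3753  0.018 ]
320 121 [ 0.4336 -0.2906  0.011 ]
319 94 [ 0.4294 -0.2647  0.0064]
319.5 219 [ 0.445  -0.3843  0.0064]
288 205 [ 0.4129 -0.3743  0.0064]
355 205 [ 0.4774 -0.3662  0.0064]
320 120 [ 0.4336 -0.2916  0.042 ]
320 185 [ 0.4406 -0.3472  0.042 ]
GO cm [ 6.43  0.33 16.84] turn -0.12
```

```bash
python3 -m crank '[[3,0.1,2,0],[6.2,0.1,5,0],[6.2,0.1,9,0],[6.2,0.1,13,0],[6.2,0.1,15.5,0],[6.2,0.1,16.4,0],[6.2,0.1,16.8,0],[6.2,0.1,16.8,0]]' 0.5; python3 -m crank '[[0,0,0,0],[0,0,0,0],[0,0,0,0],[0,0,0,0],[0,0,0,0],[0,0,0,0]]' 0
```

```text
t: 16.45
ee_pos: [0.4379, -0.3243, 0.0313]
tool_rot: [0.661, 0.75, -0.0, 0.001]
wrist_force: [0.5, -0.0, 0.0]
width: 0.0472
gripper_force: 0.0
t: 17.05
ee_pos: [0.4379, -0.3241, 0.0315]
tool_rot: [0.661, 0.751, -0.0, 0.001]
wrist_force: [0.2, 0.7, 6.5]
width: 0.0235
gripper_force: 30.0
```

```bash
python3 -m crank '[[0,0,-1,0],[0,0,-3,0],[0,0,-6,0],[0,0,-10,0],[0,0,-14,0],[0,0,-17,0],[0,0,-18,0],[0,0,-18,0]]' 0
python3 - <<'E'
from h import *
p=env.snapshot('wrist'); save(p,'w6'); 
a=cv2.imread('pics/w4.png')[:,:,::-1]; cv2.imwrite('pics/cmp.png',np.hstack([a[160:400,230:410],p['color'][160:400,230:410]])[:,:,::-1].repeat(2,0).repeat(2,1))
go([.5083,.0467,.2],94.4)
E
```

```text
t: 17.85
ee_pos: [0.4378, -0.324, 0.2116]
tool_rot: [0.661, 0.751, -0.0, 0.001]
wrist_force: [0.5, -0.2, -1.7]
width: 0.0238
gripper_force: 30.0
GO cm [35.81 11.74  0.97] turn 2.87
```

View pics/cmp.png

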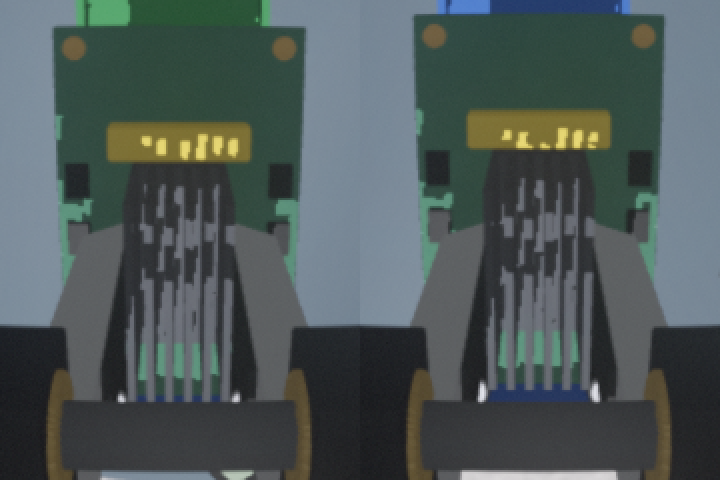

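Run:
```python
from h import *
p=env.snapshot('wrist'); s=env.observe()
Rt=Ro.from_quat(s['tool_rot']).as_matrix(); R=np.array(p['R']); C=-R.T@np.array(p['t'])
Rc=R@Rt; Cc=Rt.T@(C-s['ee_pos'])   # cam in tool
print('cam axis in tool',np.round(Rc[2],3),np.round(Cc,4))
def at(pos,yaw):
    y=np.radians(yaw); T=np.column_stack([[np.cos(y),np.sin(y),0],[np.sin(y),-np.cos(y),0],[0,0,-1]])
    q=dict(p); q['R']=Rc@T.T; q['t']=-q['R']@(np.array(pos)+T@Cc); return q
# held boards: front edge in tool frame (origin TCP at z 0; board top below)
q=at([0,0,0],90)
print('A held front y',wback(q,319.5,174,-.0235),'B',wback(q,319.5,167,-.0251))
w2=at([0.5134,-0.0246,0.2813],2*np.degrees(np.arctan2(.731,.683)))
for u,v in((319.5,93),(319.5,203)): print('A seated',loc(p=wback(w2,u,v,.0444)))
w3=at([0.5083,0.0467,0.0679],94.47); print('A w3',loc(p=wback(w3,320,174,.0444)))
im=cv2.imread('pics/w2.png'); 
print([tuple(x) for x in im[84:100,305,:]], [tuple(x) for x in im[196:216:1,319]])
t=env.snapshot('top')
print([(x['position'],x['p']) for x in env.tip_of(t,'board_b_mid')[:4]],[(x['position'],x['p']) for x in env.tip_of(p,'board_b_mid')[:2]],[(x['position'],x['p']) for x in env.tip_of(t,'nest')[:2]])
go([.5083,.0467,.2],94.4)
```

```text
cam axis in tool [-0.258  0.002  0.966] [ 7.470e-02 -1.000e-04 -1.641e-01]
A held front y [ 0.0007242   0.05837509 -0.0235    ] B [ 0.00073539  0.06182178 -0.0251    ]
A seated [ 2.1 -2.8 44.4]
A seated [   1.3 -122.4   44.4]
A w3 [ 0.5 -0.6 44.4]
[(np.uint8(34), np.uint8(33), np.uint8(32)), (np.uint8(33), np.uint8(33), np.uint8(31)), (np.uint8(30), np.uint8(31), np.uint8(29)), (np.uint8(31), np.uint8(33), np.uint8(32)), (np.uint8(32), np.uint8(34), np.uint8(32)), (np.uint8(33), np.uint8(33), np.uint8(30)), (np.uint8(36), np.uint8(38), np.uint8(31)), (np.uint8(51), np.uint8(61), np.uint8(40)), (np.uint8(65), np.uint8(79), np.uint8(50)), (np.uint8(100), np.uint8(119), np.uint8(74)), (np.uint8(111), np.uint8(132), np.uint8(83)), (np.uint8(111), np.uint8(132), np.uint8(83)), (np.uint8(112), np.uint8(133), np.uint8(83)), (np.uint8(111), np.uint8(133), np.uint8(82)), (np.uint8(110), np.uint8(131), np.uint8(82)), (np.uint8(98), np.uint8(119), np.uint8(74))] [(np.uint8(205), np.uint8(133), np.uint8(89)), (np.uint8(205), np.uint8(134), np.uint8(89)), (np.uint8(206), np.uint8(135), np.uint8(9
[... 351 characters left out ...]
.uint8(68)), (np.uint8(79), np.uint8(73), np.uint8(69)), (np.uint8(80), np.uint8(73), np.uint8(69)), (np.uint8(78), np.uint8(72), np.uint8(68)), (np.uint8(78), np.uint8(72), np.uint8(69)), (np.uint8(85), np.uint8(78), np.uint8(73)), (np.uint8(118), np.uint8(106), np.uint8(96)), (np.uint8(145), np.uint8(131), np.uint8(118)), (np.uint8(156), np.uint8(142), np.uint8(128)), (np.uint8(157), np.uint8(143), np.uint8(129))]
[([0.3172, -0.1279, 0.019], 0.96), ([0.3132, -0.5323, 0.0192], 0.8), ([0.4369, -0.3205, 0.1979], 0.74), ([0.2768, -0.3683, 0.0196], 0.74)] [([0.4407, -0.3237, 0.2038], 0.91), ([0.3176, -0.1293, 0.0231], 0.65)] [([0.5071, 0.0491, 0.0423], 0.55)]
GO cm [35.76 11.78  0.89] turn 2.87
```

```bash
python3 -m crank '[[2,0.7,0,0.5],[6,2,0,1],[10.5,3.5,0,1.5],[15,5,0,2],[19.5,6.5,0,2.5],[24,8,0,2.9],[28,9.5,0,2.9],[31.5,10.8,0,2.9],[34,11.5,0,2.9],[35.4,11.8,0.5,2.9],[35.4,11.8,0.9,2.9],[35.4,11.8,0.9,2.9]]' 0; python3 -c "
from h import *
go([.5086,.0434,.085],94.4)"
```

```text
t: 19.35
ee_pos: [0.5088, 0.0417, 0.1997]
tool_rot: [0.68, 0.733, -0.001, -0.001]
wrist_force: [0.5, -0.3, -1.4]
width: 0.0238
gripper_force: 30.0
GO cm [ 0.18  0.03 11.47] turn -0.04
```

```bash
python3 -m crank '[[0.2,0,3,0],[0.2,0,6,0],[0.2,0,9,0],[0.2,0,10.5,0],[0.2,0,11,0],[0.2,0,11,0],[0.2,0,11,0]]' 0
python3 - <<'E'
from h import *
p=env.snapshot('wrist'); save(p,'w7')
go([.5086,.0434,.0705],94.4)
E
```

```text
t: 20.05
ee_pos: [0.5104, 0.0437, 0.0927]
tool_rot: [0.68, 0.733, 0.001, 0.001]
wrist_force: [0.5, -0.2, -0.4]
width: 0.0239
gripper_force: 30.0
GO cm [-0.03 -0.21  2.24] turn -0.07
```

View pics/w7.png

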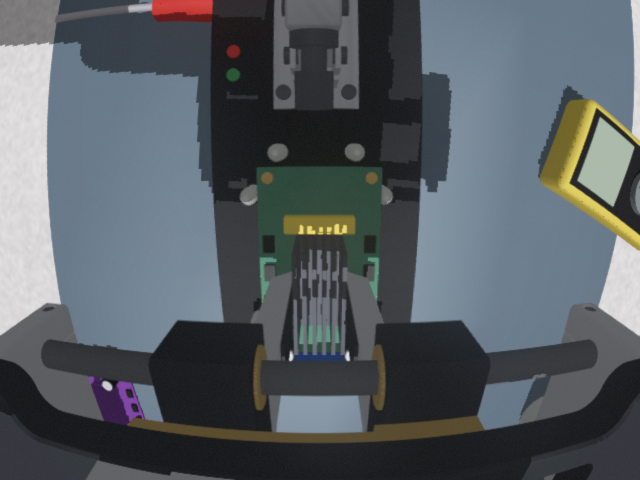

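The board sits about 1.5 mm toward +x between the posts at (250,195) and (387,195). I'll correct that and descend slowly.

```bash
python3 -m crank '[[0,-0.1,0.2,0],[0,-0.2,0.5,0],[0,-0.2,0.8,0],[0,-0.2,1.0,0],[0,-0.2,1.2,0],[0,-0.2,1.4,0]]' 0;  python3 -m crank '[[0,0,0.2,0],[0,0,0.4,0],[0,0,0.4,0]]' 0
```

```text
t: 20.7
ee_pos: [0.5075, 0.0444, 0.0772]
tool_rot: [0.68, 0.734, -0.0, -0.0]
wrist_force: [0.2, -0.4, -0.5]
width: 0.024
gripper_force: 30.0
t: 21.0
ee_pos: [0.5073, 0.0443, 0.073]
tool_rot: [0.68, 0.734, -0.0, -0.0]
wrist_force: [0.0, 0.4, -1.5]
width: 0.0239
gripper_force: 30.0
```

```bash
python3 -m crank '[[0,0,0.15,0],[0,0,0.3,0],[0,0,0.4,0],[0,0,0.4,0]]' 0
```

```text
t: 21.4
ee_pos: [0.5076, 0.0443, 0.0695]
tool_rot: [0.68, 0.734, 0.0, 0.0]
wrist_force: [-0.8, 0.4, -0.4]
width: 0.024
gripper_force: 30.0
```

```bash
python3 -m crank '[[0,0,0.1,0],[0,0,0.2,0],[0,0,0.2,0]]' 0
```

```text
t: 21.7
ee_pos: [0.5076, 0.0443, 0.0695]
tool_rot: [0.68, 0.734, 0.0, 0.0]
wrist_force: [-4.9, 0.0, 8.4]
width: 0.024
gripper_force: 30.0
```

```bash
python3 -m crank '[[0,0,-0.1,0],[0,0,-0.1,0],[0,0,-0.1,0],[0,0,-0.1,0],[0,0,-0.1,0],[0,0,-0.1,0]]' 0.6; python3 -m crank '[[0,0,-1,0],[0,0,-4,0],[0,0,-9,0],[-3,0,-14,0],[-7,0,-18,0],[-8,0,-20,0],[-8,0,-20,0]]' 0.6
python3 - <<'E'
from h import *
p=env.snapshot('wrist'); save(p,'w8'); t=env.snapshot('top'); print(loc())
for pp in(p,t):
  for q in('board_b_mid','board_b_term','handle_grip','clamp_pad'): print(q,[(loc(p=x['position']).tolist(),round(x['p'],2)) for x in env.tip_of(pp,q)[:5]])
a=t['color'][215:300,210:350]; cv2.imwrite('pics/v.png',np.hstack([cv2.resize(p['color'][60:260,220:420],(400,400)),cv2.resize(a,(400,400))])[:,:,::-1])
E
```

```text
t: 22.3
ee_pos: [0.5075, 0.0443, 0.0682]
tool_rot: [0.68, 0.734, -0.0, -0.0]
wrist_force: [-0.1, -0.5, 0.2]
width: 0.0567
gripper_force: 0.0
t: 23.0
ee_pos: [0.5158, -0.038, 0.2751]
tool_rot: [0.681, 0.732, 0.003, 0.005]
wrist_force: [-0.2, 1.1, 0.6]
width: 0.0564
gripper_force: 0.0
[  -0.7 -141.5  269.3]
board_b_mid [([-205.1, -222.0, 19.9], 0.93), ([4.5, -62.1, 64.7], 0.81)]
board_b_term [([-206.4, -169.5, 10.0], 0.86), ([60.0, -402.1, 2.2], 0.32)]
handle_grip []
clamp_pad [([0.6, 39.1, 141.4], 0.61)]
board_b_mid [([-260.8, -453.2, 21.6], 0.94), ([-1.2, -58.3, 58.0], 0.9), ([-237.6, -619.7, 20.6], 0.66), ([-200.6, -219.0, 17.2], 0.62)]
board_b_term [([-0.7, -108.9, 50.1], 0.97), ([-266.6, -404.9, 6.2], 0.94), ([-207.5, -166.9, 9.2], 0.78), ([-187.0, -623.6, 5.9], 0.7)]
handle_grip [([-2.6, 186.7, 90.4], 0.6), ([237.0, -247.4, 3.1], 0.37)]
clamp_pad [([-2.8, 43.1, 138.8], 0.62)]
```

View pics/v.png

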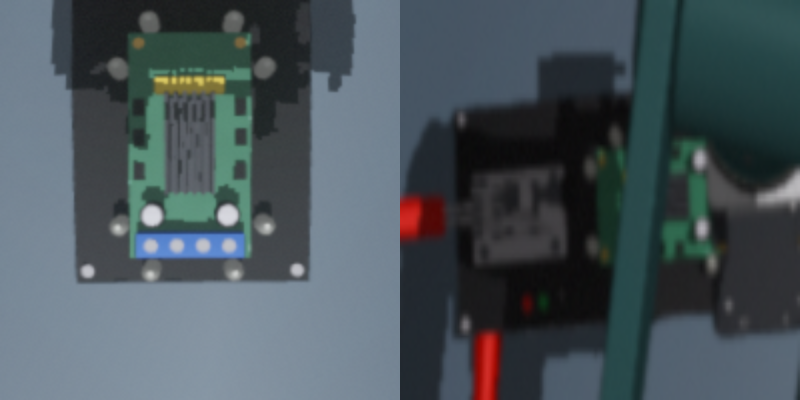

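Board B is seated with its terminals away from the clamp; in the left half it lies between all eight posts. Now the handle.

```bash
python3 -m crank '[[4,0,0,0],[9,0,0,0],[14,0,0,0],[19,0,0,0],[24,0,0,0],[28,0,0,0],[31.5,0,2,0],[32.9,0,6,0],[32.9,0,10,0],[32.9,0,10,0],[32.9,0,10,0]]' 0.6
python3 - <<'E'
from h import *
print(loc(),yawof(env.observe()['tool_rot'])); go(fx([0,.187,.0875],F),94.3)
E
```

```text
t: 24.6
ee_pos: [0.4882, 0.2925, 0.1681]
tool_rot: [0.68, 0.734, -0.001, -0.0]
wrist_force: [-0.3, 0.7, 0.8]
width: 0.0564
gripper_force: 0.0
[ -2.3 187.7 168.1] 94.37693915239967
GO cm [-0.06  0.24  8.06] turn 0.08
```

```bash
python3 -m crank '[[0,0.1,3,0],[0,0.1,5.5,0],[0,0.1,7.2,0],[0,0.1,8,0],[0,0.1,8,0]]' 0.6; python3 -m crank '[[0,0,0,0],[0,0,0,0],[0,0,0,0],[0,0,0,0],[0,0,0,0],[0,0,0,0],[0,0,0,0]]' 0; python3 -c "
from h import *
print(loc())"
```

```text
t: 25.1
ee_pos: [0.4906, 0.2927, 0.0899]
tool_rot: [0.68, 0.733, 0.001, 0.0]
wrist_force: [-0.0, -0.5, -0.3]
width: 0.0564
gripper_force: 0.0
t: 25.8
ee_pos: [0.4895, 0.2928, 0.0888]
tool_rot: [0.68, 0.734, 0.0, 0.0]
wrist_force: [-0.5, -0.2, 2.1]
width: 0.0221
gripper_force: 30.0
[ -0.9 187.8  88.8]
```

```bash
python3 -m crank '[[-0.2,0,-0.6,0],[-0.35,0,-1.1,0],[-0.55,0,-1.6,0],[-0.8,0,-2.1,0],[-1.05,0,-2.5,0],[-1.3,0,-3,0],[-1.6,0,-3.4,0],[-1.9,0,-3.8,0]]' 0; python3 -m crank '[[-0.3,0,-0.4,0],[-0.65,0,-0.75,0],[-1,0,-1.1,0],[-1.4,0,-1.4,0],[-1.8,0,-1.7,0],[-2.2,0,-2,0],[-2.6,0,-2.3,0],[-3,0,-2.55,0],[-3,0,-2.55,0]]' 0
python3 - <<'E'
from h import *
print(loc())
p=env.snapshot('wrist'); save(p,'w9')
for q in('handle_grip','clamp_pad'): print(q,[(loc(p=x['position']).tolist(),round(x['p'],2)) for n in('wrist','top','scene') for x in env.tip_of(env.snapshot(n),q)[:1]])
E
```

```text
t: 26.6
ee_pos: [0.491, 0.2731, 0.1264]
tool_rot: [0.68, 0.733, -0.0, 0.0]
wrist_force: [1.8, -0.7, -6.3]
width: 0.0215
gripper_force: 30.0
t: 27.5
ee_pos: [0.4933, 0.2432, 0.1523]
tool_rot: [0.68, 0.733, -0.0, 0.0]
wrist_force: [1.1, 0.1, -5.8]
width: 0.0217
gripper_force: 30.0
[ -0.8 138.1 152.3]
handle_grip [([0.8, 140.3, 151.8], 0.58), ([-0.2, 139.3, 149.7], 0.61), ([3.1, 142.2, 152.4], 0.71)]
clamp_pad [([-3.7, -5.5, 96.5], 0.6), ([234.0, -239.6, -3.7], 0.54)]
```

```bash
python3 -m crank '[[-0.6,0,-0.3,0],[-1.2,0,-0.55,0],[-1.85,0,-0.75,0],[-2.5,0,-0.95,0],[-3.2,0,-1.1,0],[-3.8,0,-1.2,0],[-4.3,0,-1.2,0],[-4.3,0,-1.2,0]]' 0
python3 - <<'E'
from h import *
print(loc())
for q in('handle_grip','clamp_pad','board_b_mid'): print(q,[(loc(p=x['position']).tolist(),round(x['p'],2)) for n in('wrist','scene') for x in env.tip_of(env.snapshot(n),q)[:2]])
E
```

```text
t: 28.95
ee_pos: [0.4966, 0.2011, 0.165]
tool_rot: [0.68, 0.733, 0.001, -0.0]
wrist_force: [-0.5, 3.5, -0.6]
width: 0.0217
gripper_force: 30.0
[ -0.6  95.9 165. ]
handle_grip [([-2.4, 108.3, 164.9], 0.84), ([-0.2, 106.8, 165.2], 0.67), ([-1.7, -12.5, 81.9], 0.4)]
clamp_pad [([-1.4, -10.0, 80.1], 0.57)]
board_b_mid [([2.4, -60.7, 62.7], 0.97), ([-236.4, -617.0, 23.8], 0.95), ([2.7, -58.1, 63.5], 0.76)]
```

```bash
python3 -m crank '[[0,0,0,0],[0,0,0,0],[0,0,0,0],[0,0,-2,0],[0,0,-5,0],[0,0,-8,0],[3,0,-8,0],[6,0,-8,0],[6,0,-8,0]]' 0.5; python3 -m crank '[[0,0,0,0],[0,0,0,0],[0,0,0,0],[0,0,0,0],[0,0,0,0],[0,0,3,0],[0,0,6,0],[0,0,6.8,0],[0,0,6.8,0]]' 0; python3 -c "
from h import *
print(loc(),env.observe()['width']); go(fx([0,.12,.177],F),94.2)"
```

```text
t: 30.45
ee_pos: [0.4916, 0.2626, 0.2433]
tool_rot: [0.679, 0.735, -0.0, -0.0]
wrist_force: [-0.4, -0.4, -0.3]
width: 0.0475
gripper_force: 0.0
t: 31.35
ee_pos: [0.4911, 0.2602, 0.1744]
tool_rot: [0.68, 0.733, -0.002, -0.001]
wrist_force: [-0.5, -0.2, 0.1]
width: 0.0004
gripper_force: 0.0
[ -1.7 155.3 174.4] 0.00038648880547415395
GO cm [-3.53  0.16 -0.26] turn 0.16
```

```bash
python3 -m crank '[[-1,0.1,-0.3,0],[-2,0.1,-0.3,0],[-3,0.1,-0.3,0],[-3.6,0.1,-0.3,0],[-4.2,0.1,-0.3,0],[-4.7,0.1,-0.3,0],[-5.2,0.1,-0.3,0],[-5.6,0.1,-0.3,0],[-6,0.1,-0.3,0],[-6.4,0.1,-0.3,0],[-6.7,0.1,-0.3,0],[-6.7,0.1,-0.3,0]]' 0; python3 -c "
from h import *
print(loc())"
```

```text
t: 32.55
ee_pos: [0.4976, 0.1958, 0.1784]
tool_rot: [0.679, 0.734, 0.001, -0.002]
wrist_force: [-0.4, 6.2, -1.3]
width: 0.0006
gripper_force: 2.6
[  0.   90.6 178.4]
```

```bash
python3 -m crank '[[-0.2,0,0,0],[-0.4,0,0,0],[-0.6,0,0,0],[-0.6,0,0,0],[-0.6,0,0,0]]' 0; python3 -c "
from h import *
print(loc())"
```

```text
t: 33.05
ee_pos: [0.4976, 0.1951, 0.1785]
tool_rot: [0.678, 0.735, 0.005, -0.006]
wrist_force: [0.3, 16.1, -3.3]
width: 0.0008
gripper_force: 8.2
[ -0.   89.9 178.5]
```

```bash
python3 -m crank '[[-0.4,0,0,0],[-0.4,0,0,0],[1.5,0,0,0],[4,0,-2,0],[4,0,-6,0],[2,0,-11,0],[-3,0,-14,0],[-8,0,-14,0],[-13,0,-14,0],[-17,0,-14,0],[-17,0,-14,0],[-17,0,-14,0]]' 0
python3 - <<'E'
from h import *
print(loc()); p=env.snapshot('wrist'); t=env.snapshot('top'); s=env.snapshot('scene')
for q in('handle_grip','clamp_pad','board_b_mid','board_a_mid'): print(q,[[(loc(p=x['position']).tolist(),round(x['p'],2)) for x in env.tip_of(n,q)[:3]] for n in (p,s)])
o=cv2.resize(s['color'][180:270,270:400],(520,360)); q=cv2.resize(p['color'][0:260,200:440],(280,360))
cv2.imwrite('pics/fin.png',np.hstack([o,q])[:,:,::-1])
E
```

```text
t: 34.25
ee_pos: [0.5114, 0.0173, 0.3187]
tool_rot: [0.681, 0.733, -0.0, -0.0]
wrist_force: [-0.3, 0.2, -0.5]
width: 0.0006
gripper_force: 0.0
[  0.7 -88.5 318.7]
handle_grip [[([-113.0, 121.1, 0.6], 0.72), ([0.2, 73.6, 165.7], 0.66), ([-1.0, 91.7, 62.1], 0.51)], [([-0.7, 73.6, 165.0], 0.8), ([107.1, 360.9, -0.9], 0.16)]]
clamp_pad [[], [([-0.8, -7.9, 79.4], 0.47), ([0.4, -55.1, 63.0], 0.35)]]
board_b_mid [[([3.7, -62.8, 63.8], 0.73), ([-265.0, -457.0, 19.5], 0.62), ([-204.5, -221.0, 22.1], 0.62)], [([-203.6, -222.3, 17.4], 0.95), ([1.3, -53.9, 63.9], 0.92), ([-236.6, -622.1, 21.1], 0.58)]]
board_a_mid [[], [([56.0, -403.3, 23.6], 0.94)]]
```

View pics/fin.png

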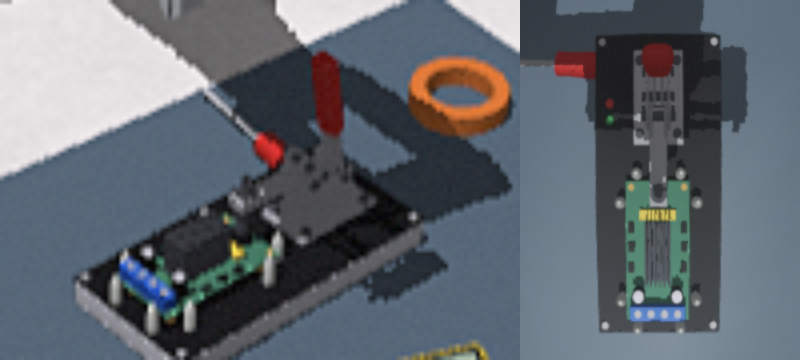

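The picture shows the handle upright at its locked lean (grip at local y 73.6, expected 72.6) and the arm down on the board, which is seated between the posts. I'm handing in.

```bash
python3 -c "
from h import *
print(env.job_done())"
```

```text
the job is handed in; nothing more can be done
None
```

I've handed in the job: the tested board is flat in the green tray, and the waiting board is seated with its terminals away from the clamp, which is locked down on it; I judged this from the cameras and contact forces, and no verdict came back.

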